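# Bead jars into the caddy by height

### The arm

A 6-joint arm with a two-finger parallel gripper is mounted at the origin on the work surface; the furniture and walls round the work are solid. World frame = base frame: x ahead of the robot, y to its left, z up, the work surface at z = 0. Lengths are in m, angles in rad, forces in N, time in s.
With the tool pointing down it reaches from about 0.35 to 0.8 m from the base axis. Payload 7.3 kg.
Tool frame: the origin (TCP) lies at the very end of the fingers, on their centre line; the grasp point (between the pads) lies 19 mm behind it; z points along the fingers, y is the direction in which the jaws open and shut (so a half turn about z gives the same grasp; the last joint's range is limited). The gripper opens to 85 mm and grips with 20 to 120 N. Pads are 22 mm wide; open, the fingers measure 114 mm over their backs; the gripper's body (76 mm by 85 mm) begins 54 mm behind the grasp point. The pads swing forward as they close: fully open they stand 13 mm farther back than shut.
Start: joints at [-1.284, 0.342, 1.524, -0, 1.275, -0.146], TCP at [0.22, -0.477, 0.231] pointing down, gripper open.
Joint ranges: [-2.53, 2.53], [-0.77, 2.02], [0.04, 2.7], [-1, 4.14], [0.28, 2.66], [-3.11, 3.11]. Speed limits (rad/s): [2.57, 2.57, 3.14, 3.14, 3.14, 3.14].

### API

Orientations are given as a unit quaternion [x, y, z, w].
In Python, from cell import * gives the robot as it stands.
- The arm moves only by the tool send_rows, never from a script. Its argument "commands" is a list of rows, each a list of 3 entries, a list of its own where there are three numbers: the turn, a rotation vector about the tool's x, y, z in rad, then the shift along the tool's x, y, z in mm, then the closure, from 0 (fully open) to 1 (shut). A call has exactly 10 rows; each row shifts and turns the commanded pose from where the row before left it, along the tool's axes as they then stand; what a row does not reach is not made up. A row lasts 1/8 s, in which the tool goes at most 62.5 mm and 10.7 degrees, less where a joint would pass 70% of its speed; a pose out of reach is approached as far as the arm can. A call is refused whole if a number of a shift passes 62.5 or a number of a turn 0.188, either way. A call with a gripper value outside its range is refused whole. The fingers move at their own pace and stop on an object; "force" is the grip in N (left out, the last holds). Time passes only in rows, so rows that do not move let the fingers close, or fill a call up. It gives the time, the measured TCP pose, the force and the opening at its end, in the units of the state.
- get_obs(): the state, without advancing time (a new reading comes with each control period).
- read_camera(name): name is "scene" or "side" or "wrist"; returns a dict with "img" (384x512x3 uint8, blue, green, red), "fovy" (degrees; the focal length in pixels is half the picture's height over the tangent of half this angle, whatever the lens; pixels are square), "cx", "cy" (the principal point, pixels), "R" (3x3) and "t" (3): a world point X has camera coordinates R X + t; the wrist camera has in their place "T_tool_cam" (4x4, takes a point from camera to tool coordinates, whose origin is the TCP and whose axes are the flange's). Camera axes: x right, y down, z forward; pixel columns grow to the right and rows downward; lengths in m; the calibration is good to about 2 mm. The wrist camera is an equidistant fisheye: a pixel r from the principal point sees the ray r / f radians off the axis. A picture is of the moment at which its call begins: read the wrist's pose just before it. There is no depth.
- sign_off(): hands the job in, once; it reports no verdict.
Trained networks look in a picture, given as the dict that the camera call returned (one of the last four; its "shot" number tells which), for a name from the list of things; names that differ only in an ending like _2 or _b are one class to them, and where a whole thing is asked for, a point or a joint stands for the part that bears it (a point fixed in the world has none). Each returns a list of dicts, best first, with "confidence" (0 to 1); they miss things now and then, are a little off and sometimes report something else, mostly with a low value. They report only what shows in the picture. A call takes as long as a camera call. They do not tell look-alikes from the thing itself.
- boxes_of(picture, target): "xy" ([column, row] in pixels, amid what is visible of it).
- pinpoint(picture, target): "xy" ([column, row] in pixels: a listed point, or the origin of a listed thing).
The state is a dict: "t": time; "joint_pos": joint angles; "joint_velocities": joint speeds; "joint_torque": joint torques, N m; "ee_pos": TCP position; "eef_rot": TCP orientation; "force": force on the tool from outside, world axes, zero at the start; "wrist_torque": the same for the moment, N m; "opening": opening from 0.0 (shut) to 1.0 (fully open).
Only numpy, scipy, OpenCV 4.12 (cv2) and the standard library are available. Lean on these libraries where they do the work, as an engineer would, in place of code of your own. Each camera call takes 0.05 s, during which the arm holds its last target.

### The job

Gather the three bead jars from the middle of the bench into the wooden caddy, one to a bay and standing upright, in order of height: the tallest in the bay next to the brass knob, the middle one in the middle bay and the shortest in the bay at the other end. Keep the jars upright all the way, and leave the white bottle, the round tin and the beeswax where they are: they do not belong in the caddy.

Things in the scene. Friction and masses are not known exactly. Their poses are not given: they have to be found in the camera images.
- tall_jar_mid (a point): The tallest bead jar: a slim clear jar of mixed beads with a pale, nearly white lid; a plain upright cylinder, 53 mm in diameter, 82 mm high, 0.08 to 0.17 kg. The point is at its centre, half-way up; z up along its axis.
- middle_jar_mid (a point): The middle-sized bead jar: amber beads and a gold-brown lid; a plain upright cylinder, 56 mm in diameter, 76 mm high, 0.08 to 0.17 kg. The point is at its centre, half-way up; z up along its axis.
- short_jar_mid (a point): The shortest and widest bead jar: blue beads and a wide black lid; a plain upright cylinder, 60 mm in diameter, 68 mm high, 0.08 to 0.17 kg. The point is at its centre, half-way up; z up along its axis.
- bottle_mid (a point): Look-alike, not a bead jar: an opaque white bottle with a ridged blue screw cap, 47 mm in diameter, 84 mm high, holding no beads; it stays where it stands. The point is at its centre, half-way up. (Behind these things a desk lamp's thin post leans to the left, its elbow 0.68 m ahead of the robot, 0.12 m to its left, 0.43 m up: carry things past it close to the robot.)
- tin_mid (a point): Flat round aluminium screw tin, 66 mm in diameter, 29 mm high; it stays where it stands. The point is at its centre, half-way up.
- wax_mid (a point): Lump of yellow-brown beeswax, 34 x 48 x 22 mm; it stays where it lies. The point is at its centre, half-way up.
- caddy: Dark wooden bead caddy fixed to the bench: a low open box, 324 mm along its x, 92 mm along its y, 24 mm high, with a solid block at each end and three square bays in a row between them. The origin is the centre of its underside, z up. Bay centres lie at x = -84, 0 and +84 mm, y = 0; each bay is 80 x 80 mm inside, its floor 6 mm above the bench; the dividers are 4 mm thick and 22 mm high, the side walls 6 mm thick and 24 mm high.
- knob: Small turned brass knob, 28 mm in diameter, 14 mm high, standing on the top of one of the caddy's two end blocks, either the one at the caddy's x = +143 mm or the one at x = -143 mm (the other block is bare but for a flat dark wooden plug). It marks the end at which the row begins. The origin is the centre of its foot, 24 mm above the bench; it is fixed to the caddy.
There are look-alikes about, which are no part of the job. Leave any purple look-alike of the part that bears short_jar_mid alone. Leave any turquoise look-alike of the part that bears middle_jar_mid alone.

How it is judged:
At the end, for the whole second after the job is handed in: Each jar stands at rest on its bay's floor, upright within 0.1 rad, within 18 mm of the caddy's centre line; distance from the knob: tallest under 88 mm, middle one 112 to 178 mm, shortest over 198 mm (all inside the caddy). Bottle, tin and wax each moved less than 20 mm (x of tall_jar_mid in the frame of caddy between -0.105 and 0.105 m and y of tall_jar_mid in the frame of caddy between -0.018 and 0.018 m and horizontal distance between tall_jar_mid and knob below 0.088 m and z of tall_jar_mid in the frame of caddy below 0.051 m and angle between each of tall_jar_mid, middle_jar_mid, short_jar_mid's own z axis and vertical below 0.1 rad and linear speed of each of tall_jar, middle_jar, short_jar below 0.02 m/s and x of middle_jar_mid in the frame of caddy between -0.105 and 0.105 m and y of middle_jar_mid in the frame of caddy between -0.018 and 0.018 m and horizontal distance between middle_jar_mid and knob between 0.112 and 0.178 m and z of middle_jar_mid in the frame of caddy below 0.048 m and x of short_jar_mid in the frame of caddy between -0.105 and 0.105 m and y of short_jar_mid in the frame of caddy between -0.018 and 0.018 m and horizontal distance between short_jar_mid and knob above 0.198 m and z of short_jar_mid in the frame of caddy below 0.044 m and distance of each of bottle_mid, tin_mid, wax_mid from where it was at the start of the episode below 0.02 m); the robot touches nothing.
It fails at once if a bead jar is tipped by more than 0.6 rad (angle between any of tall_jar_mid, middle_jar_mid, short_jar_mid's own z axis and vertical above 0.6 rad).
It also fails if it takes over 83 s, if anything falls off the work surface, if the arm or the gripper's body presses on something with over 40 N, if the wrist force passes 120 N, or if a joint passes its speed limit or range.

## Working session

There is one attempt and no reset: what is moved stays moved. The work goes in short steps, Python scripts to look and compute and a tool call to move; the robot and the scene stay as the last step left them, time stands still between calls to the robot, and variables do not carry over. Pictures are saved under pics/ and viewed, and the job is handed in when it is done.

Besides the shell and the picture viewer there is one more tool, called after "Emit:" as name(argument=value, ...), one argument or row to a line, values as JSON. send_rows: Moves the arm, as the interface text tells. Its arguments: {"type":"object","properties":{"commands":{"type":"array","items":{"type":"array"}},"force":{"type":"number"}},"required":["commands"]}

```bash
mkdir -p pics; ls
python3 - <<'E'
from cell import *
import cv2
o=get_obs(); print(o)
for n in ["scene","side","wrist"]:
    p=read_camera(n); cv2.imwrite(f"pics/{n}0.png",p["img"])
    print(n,{k:v for k,v in p.items() if k!="img"})
    for t in ["tall_jar_mid","middle_jar_mid","short_jar_mid","bottle_mid","tin_mid","wax_mid","caddy","knob"]:
        print(t,[(np.round(d["xy"],1).tolist() if 0 else [round(float(v),1) for v in d["xy"]],round(float(d["confidence"]),2)) for d in pinpoint(p,t)][:4])
E
```

```text
pics
{'t': 0.0, 'joint_pos': array([-1.28403279e+00,  3.42704983e-01,  1.52500993e+00,  7.90566534e-06,
        1.27538787e+00, -1.46008842e-01]), 'joint_velocities': array([-7.10161852e-04, -9.28273255e-04, -2.08785383e-03, -7.31413123e-05,
        2.89364161e-04,  2.52132851e-04]), 'joint_torque': array([-9.09272567e-04, -4.33680081e+01, -2.46011174e+01, -2.49682134e-04,
        7.84868491e-03, -6.66834609e-06]), 'ee_pos': array([ 0.22008493, -0.47620834,  0.23063764]), 'eef_rot': array([ 9.76679685e-01,  2.14700309e-01, -4.93238847e-05, -7.53456740e-04]), 'force': array([ 0.47681848,  0.86974314, -0.07858433]), 'wrist_torque': array([-0.00184222,  0.0267532 ,  0.05073436]), 'opening': 0.9983949057740089}
scene {'fovy': 49.83242488556417, 'cx': 259.8302715052056, 'cy': 193.44316082330664, 'R': array([[-0.38517747,  0.92267361,  0.0176558 ],
       [ 0.74172145,  0.32090748, -0.58895474],
       [-0.54907887, -0.21375641, -0.80797314]]), 't': array([ 0.17832003, -0.32962731,  1.32728347]), 'shot': 1}
tall_jar_mid [([152.5, 176.8], 0.73), ([237.5, 213.8], 0.63)]
middle_jar_mid [([239
[... 774 characters left out ...]
)]
wax_mid [([291.3, 235.0], 0.62), ([242.0, 176.0], 0.48), ([295.6, 251.3], 0.45)]
caddy [([243.5, 176.8], 0.87)]
knob [([203.0, 171.8], 0.6)]
wrist {'fovy': 65.70646984690485, 'cx': 253.05858828631034, 'cy': 189.82739910652805, 'T_tool_cam': array([[ 1.89706269e-04, -9.64381594e-01, -2.64514847e-01,
         6.78648595e-02],
       [ 9.99999887e-01,  2.98011091e-04, -3.69318261e-04,
         5.31595064e-04],
       [ 4.34992092e-04, -2.64514747e-01,  9.64381542e-01,
        -1.42783842e-01],
       [ 0.00000000e+00,  0.00000000e+00,  0.00000000e+00,
         1.00000000e+00]]), 'shot': 3}
tall_jar_mid []
middle_jar_mid []
short_jar_mid []
bottle_mid []
tin_mid []
wax_mid []
caddy []
knob []
```

Run:
```python
import cv2
for n,(x0,y0,x1,y1) in {"scene":(110,90,470,350),"side":(150,110,400,300)}.items():
    im=cv2.imread(f"pics/{n}0.png")[y0:y1,x0:x1]
    s=min(800/(x1-x0),600/(y1-y0)); cv2.imwrite(f"pics/{n}0z.png",cv2.resize(im,None,fx=s,fy=s,interpolation=2)); print(n,s)
```

```text
scene 2.2222222222222223
side 3.1578947368421053
```

View pics/scene0.png

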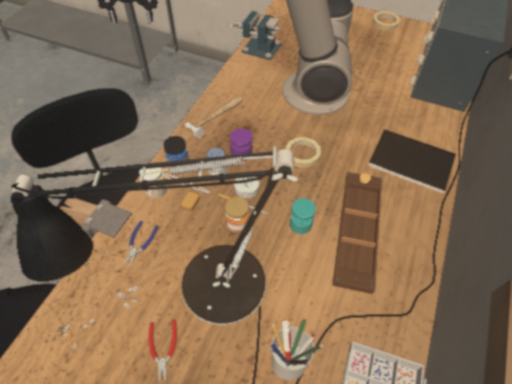

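View pics/scene0z.png

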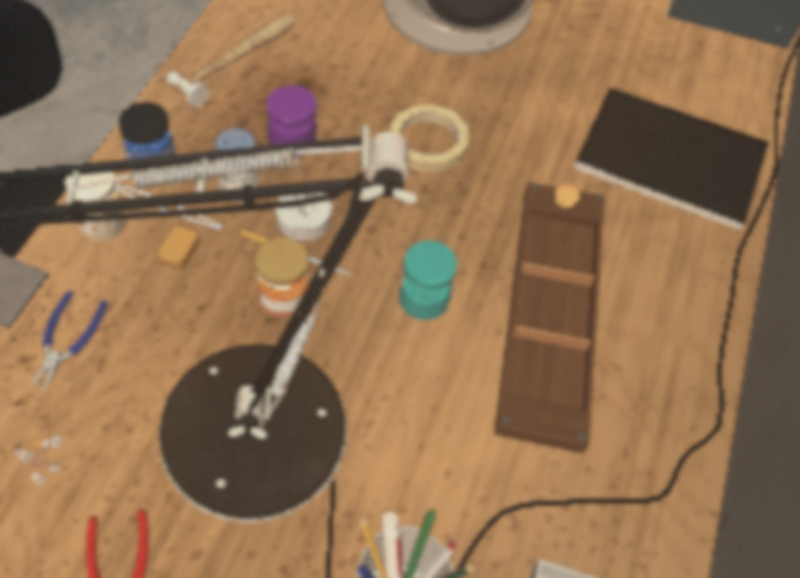

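View pics/side0z.png

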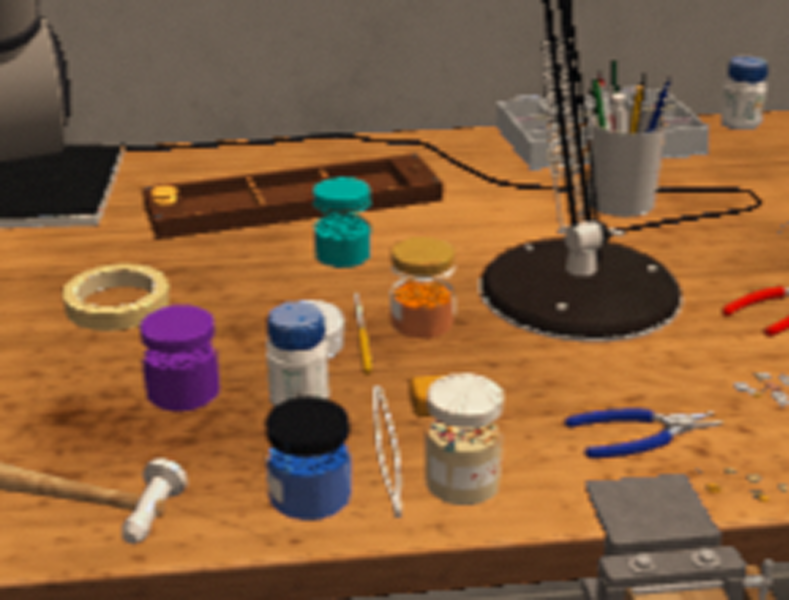

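View pics/side0.png

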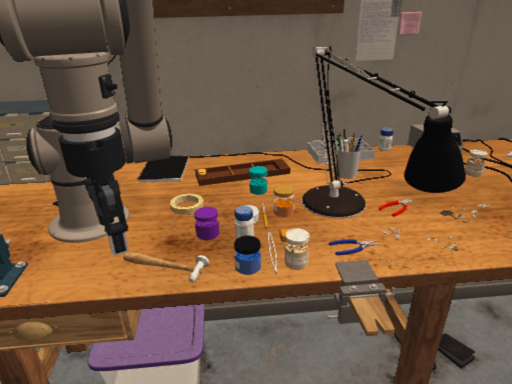

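```bash
cat > h.py <<'E'
from cell import *
import numpy as np, cv2
from scipy.spatial.transform import Rotation as Ro
def ray(p,xy,obs=None):
    f=p["img"].shape[0]/2/np.tan(np.radians(p["fovy"])/2)
    u=np.array([xy[0]-p["cx"],xy[1]-p["cy"]])
    if "R" in p:
        d=np.array([u[0]/f,u[1]/f,1]); return -p["R"].T@p["t"],p["R"].T@d
    r=np.linalg.norm(u)+1e-9;th=r/f
    d=np.array([*(np.sin(th)*u/r),np.cos(th)])
    T=np.eye(4);T[:3,:3]=Ro.from_quat(obs["eef_rot"]).as_matrix();T[:3,3]=obs["ee_pos"]
    T=T@p["T_tool_cam"]; return T[:3,3],T[:3,:3]@d
def atz(p,xy,z,obs=None):
    c,d=ray(p,xy,obs); return c+d*(z-c[2])/d[2]
def proj(p,X,obs=None):
    X=np.atleast_2d(X);f=p["img"].shape[0]/2/np.tan(np.radians(p["fovy"])/2)
    if "R" in p:
        c=X@p["R"].T+p["t"]; return c[:,:2]/c[:,2:]*f+[p["cx"],p["cy"]]
    T=np.eye(4);T[:3,:3]=Ro.from_quat(obs["eef_rot"]).as_matrix();T[:3,3]=obs["ee_pos"]
    T=np.linalg.inv(T@p["T_tool_cam"]); c=X@T[:3,:3].T+T[:3,3]
    n=np.linalg.norm(c[:,:2],axis=1,keepdims=True);th=np.arctan2(n,c[:,2:])
    return c[:,:2]/n*th*f+[p["cx"],p["cy"]]
E
python3 - <<'E'
from h import *
np.set_printoptions(precision=4,suppress=True)
s=read_camera("side");c=read_camera("scene")
S=lambda x,y:(150+x/3.158-.5+.16,110+y/3.158-.34)
C=lambda x,y:(110+x/2.222-.3,90+y/2.222-.3)
for n,xy,l,h in [("tall",(296.9,250.4),(466,393),.082),("mid",(283.8,200.2),(423,250),.076),("short",(249.4,253.7),(307,420),.068),("bottle",(245,221),(297,320),.084),("tin",(0,0),(320,320),.029),("purple",(207.3,224),(178,325),.068),("turq",(260.1,179.2),(342,190),.076)]:
    print(n,atz(s,xy,h/2)[:2],"lid",atz(s,S(*l),h)[:2])
print("scene: mid",atz(c,(239,213.2),.038)[:2],"lid",atz(c,C(283,258),.076)[:2],"bottle",atz(c,(214.8,165.2),.042)[:2],"short",atz(c,(173.7,155.9),.034)[:2],"shortlid",atz(c,C(144,119),.068)[:2],"tall",atz(c,(152.5,176.8),.041)[:2],"tin",atz(c,(246.5,184.4),.0145)[:2],"wax",atz(c,(191.9,201.7),.011)[:2],"wax side",atz(s,(291.3,235),.011)[:2])
print("turq",atz(c,(297.6,214.1),.038)[:2],"purple",atz(c,(241.4,145.3),.034)[:2])
print("caddy",atz(c,(358.3,229.9),0)[:2],atz(s,(243.5,176.8),0)[:2],"knob",atz(s,(203,171.8),.024)[:2],atz(c,C(567,195),.038)[:2])
print("corners",[atz(c,C(*q),.024)[:2] for q in [(528,184),(605,196),(588,440),(497,430)]])
E
```

```text
tall [ 0.5432 -0.269 ] lid [ 0.5436 -0.264 ]
mid [ 0.5528 -0.0223] lid [ 0.5512 -0.0253]
short [ 0.4352 -0.2588] lid [ 0.4301 -0.2633]
bottle [ 0.4344 -0.128 ] lid [ 0.4311 -0.1488]
tin [  82.5915 -173.3808] lid [ 0.4556 -0.0561]
purple [ 0.3367 -0.1174] lid [ 0.336  -0.1167]
turq [0.5003 0.1266] lid [0.493  0.1155]
scene: mid [ 0.5477 -0.02  ] lid [ 0.5531 -0.0215] bottle [ 0.4382 -0.139 ] short [ 0.4471 -0.2578] shortlid [ 0.4317 -0.2584] tall [ 0.5355 -0.2681] tin [ 0.4439 -0.046 ] wax [ 0.5473 -0.1521] wax side [ 0.5503 -0.1609]
turq [0.4939 0.1114] purple [ 0.3393 -0.1072]
caddy [0.4535 0.2601] [0.4529 0.234 ] knob [0.3146 0.2421] [0.3175 0.2339]
corners [array([0.3076, 0.1868]), array([0.2888, 0.2761]), array([0.6002, 0.3294]), array([0.6254, 0.2433])]
```

Emit:
send_rows(
  commands=[
    [[0,0,0.129],[0,0,0],0],
    [[0,0,0.129],[0,0,0],0],
    [[0,0,0],[36.6,-26.3,-2.9],0],
    [[0,0,0],[36.6,-26.3,-2.9],0],
    [[0,0,0],[36.6,-26.3,-2.9],0],
    [[0,0,0],[36.6,-26.3,-2.9],0],
    [[0,0,0],[36.6,-26.3,-2.9],0],
    [[0,0,0],[36.6,-26.3,-2.9],0],
    [[0,0,0],[36.6,-26.3,-2.9],0],
    [[0,0,0],[0,0,0],0],
  ],
)

```text
t: 2.7
ee_pos: [0.4421, -0.2487, 0.2518]
eef_rot: [0.996, 0.089, 0.0, 0.0]
force: [-0.7, 0.5, -0.3]
opening: 1.001
```

Run:
```python
from h import *
np.set_printoptions(precision=4,suppress=True)
o=get_obs();p=read_camera("wrist");cv2.imwrite("pics/w1.png",p["img"])
R=Ro.from_quat(o["eef_rot"]).as_matrix()
print(o["ee_pos"],R,o["joint_pos"],o["opening"])
for n,h in [("tall_jar_mid",.041),("short_jar_mid",.034),("middle_jar_mid",.038),("bottle_mid",.042),("wax_mid",.011),("tin_mid",.0145)]:
    for d in pinpoint(p,n): print(n,np.round(d["xy"],1),round(d["confidence"],2),atz(p,d["xy"],h,o)[:2])
```

```text
[ 0.4421 -0.2487  0.2518] [[ 0.984   0.1781  0.0008]
 [ 0.1781 -0.984  -0.    ]
 [ 0.0008  0.0002 -1.    ]] [-0.664   0.2931  1.5368  0.0005  1.311   0.7277] 1.0007293698925348
short_jar_mid [143.1 223.6] 0.79 [ 0.3378 -0.1148]
middle_jar_mid [95.4 56.1] 0.91 [ 0.5537 -0.0203]
middle_jar_mid [18.6 97.4] 0.67 [0.4912 0.1157]
bottle_mid [166.1 160.2] 0.91 [ 0.4322 -0.1415]
wax_mid [196.8  70.7] 0.77 [ 0.5486 -0.1563]
```

View pics/w1.png

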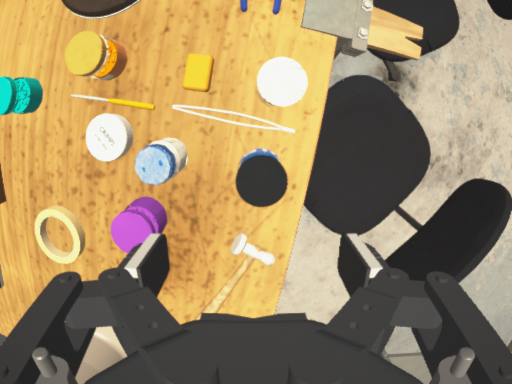

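Run:
```python
from h import *
np.set_printoptions(precision=4,suppress=True)
o=get_obs();p=read_camera("wrist")
for n,xy,h in [("tall",(282,81.5),.082),("short",(261.5,180),.068),("mid",(86,54.5),.076),("bottle",(154.5,163),.084),("tin",(108,137),.029)]:
    print(n,atz(p,xy,h,o)[:2])
# measured lid size
a=atz(p,(236,181),.068,o);b=atz(p,(287,180),.068,o);print(a-b)
a=atz(p,(257,81),.082,o);b=atz(p,(307,82),.082,o);print(a-b)
```

```text
tall [ 0.5421 -0.2643]
short [ 0.4316 -0.2629]
mid [ 0.5494 -0.0331]
bottle [ 0.4343 -0.1428]
tin [ 0.4466 -0.0545]
[-0.0111  0.0567  0.    ]
[-0.0092  0.0514  0.    ]
```

Emit:
send_rows(
  commands=[
    [[0,0,0],[-6.4,6.0,30],0],
    [[0,0,0],[-6.4,6.0,30],0],
    [[0,0,0],[0,0,35],0],
    [[0,0,0],[0,0,35],0],
    [[0,0,0],[0,0,25],0],
    [[0,0,0],[0,0,25],0],
    [[0,0,0],[0,0,20],0],
    [[0,0,0],[0,0,15],0],
    [[0,0,0],[0,0,7],0],
    [[0,0,0],[0,0,0],0],
  ],
)

```text
t: 4.35
ee_pos: [0.4299, -0.2649, 0.0295]
eef_rot: [0.996, 0.087, -0.0, -0.0]
force: [-0.8, 0.3, 0.6]
opening: 1.002
```

Run:
```python
from h import *
o=get_obs();print(o["ee_pos"],o["force"]);p=read_camera("wrist");cv2.imwrite("pics/w2.png",p["img"])
```

```text
[ 0.42993861 -0.26490865  0.02951174] [-0.7837685   0.28492614  0.62587534]
```

View pics/w2.png

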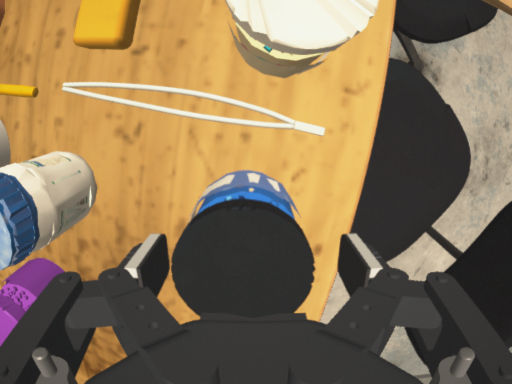

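Emit:
send_rows(
  commands=[
    [[0,0,0],[0,-2,0],0.1],
    [[0,0,0],[0,0,0],0.3],
    [[0,0,0],[0,0,0],0.5],
    [[0,0,0],[0,0,0],0.7],
    [[0,0,0],[0,0,0],0.8],
    [[0,0,0],[0,0,0],0.8],
    [[0,0,0],[0,0,0],0.8],
    [[0,0,0],[0,0,-10],0.8],
    [[0,0,0],[0,0,-20],0.8],
    [[0,0,0],[0,0,-30],0.8],
  ],
  force=35,
)

```text
t: 5.65
ee_pos: [0.4292, -0.2625, 0.0901]
eef_rot: [0.996, 0.087, -0.001, -0.001]
force: [0.4, -0.7, 0.1]
opening: 0.696
```

Run:
```python
from h import *
o=get_obs();print(o["ee_pos"],o["force"],o["opening"],o["eef_rot"]);p=read_camera("wrist");cv2.imwrite("pics/w3.png",p["img"])
p=read_camera("side");cv2.imwrite("pics/s3.png",cv2.resize(p["img"][130:300,150:350],None,fx=3.5,fy=3.5))
```

```text
[ 0.42920376 -0.26252644  0.09005122] [ 0.37347359 -0.6511727   0.10495563] 0.696273203686328 [ 9.96183474e-01  8.72804631e-02 -5.89174564e-04 -5.09761785e-04]
```

View pics/w3.png

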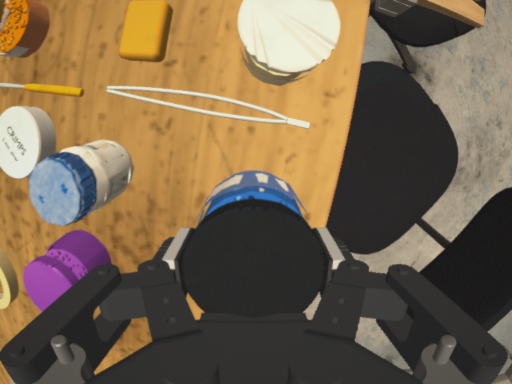

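View pics/s3.png

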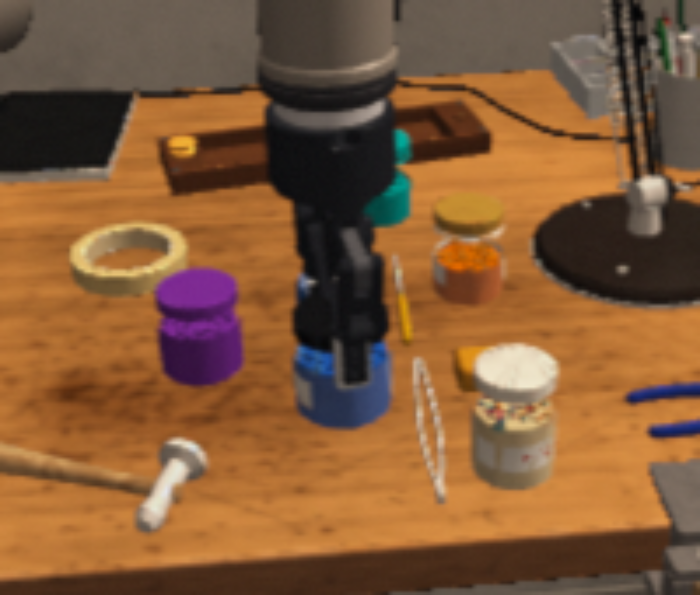

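Emit:
send_rows(
  commands=[
    [[0,0,0],[0,0,-40],0.8],
    [[0,0,0],[3.5,-19.7,-40],0.8],
    [[0,0,0],[6.9,-39.4,-30],0.8],
    [[0,0,0],[9.5,-54.2,0],0.8],
    [[0,0,0],[9.5,-54.2,0],0.8],
    [[0,0,0],[9.5,-54.2,0],0.8],
    [[0,0,0],[9.5,-54.2,0],0.8],
    [[0,0,0],[9.5,-54.2,0],0.8],
    [[0,0,0],[9.5,-54.2,0],0.8],
    [[0,0,0],[6.9,-39.4,0],0.8],
  ],
)

```text
t: 7.0
ee_pos: [0.4285, 0.1694, 0.1991]
eef_rot: [0.996, 0.088, -0.0, 0.0]
force: [1.1, -0.9, -1.2]
opening: 0.694
```

Run:
```python
from h import *
np.set_printoptions(precision=4,suppress=True)
o=get_obs();print(o["ee_pos"],o["force"],o["opening"],o["eef_rot"]);p=read_camera("wrist");cv2.imwrite("pics/w4.png",p["img"])
for t,z in [("caddy",0),("knob",.024)]:
    for d in pinpoint(p,t): print(t,d["xy"],d["confidence"],atz(p,d["xy"],z,o))
```

```text
[0.4285 0.1694 0.1991] [ 1.0889 -0.9063 -1.2271] 0.693900418377277 [ 0.9961  0.088  -0.0003  0.    ]
caddy [180.2, 136.3] 0.61 [0.452  0.2601 0.    ]
```

View pics/w4.png

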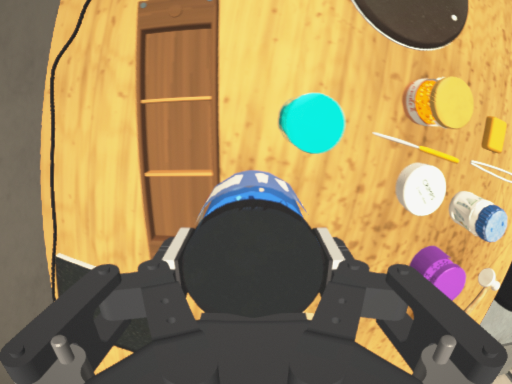

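Run:
```python
from h import *
np.set_printoptions(precision=4,suppress=True)
o=get_obs();p=read_camera("wrist");im=p["img"]
cv2.imwrite("pics/w4z.png",cv2.resize(im[0:260,110:240],None,fx=3,fy=2.3*1)[:600]) if 0 else cv2.imwrite("pics/w4z.png",cv2.resize(im[0:200,120:240],None,fx=3,fy=3))
for n,xy,z in [("d1l",(141,101),.022),("d1r",(213,97.5),.022),("d2l",(145,173),.022),("d2r",(214,173.5),.022)]: print(n,atz(p,xy,z,o))
```

```text
d1l [0.4875 0.3057 0.022 ]
d1r [0.5017 0.2251 0.022 ]
d2l [0.4066 0.2908 0.022 ]
d2r [0.4197 0.2108 0.022 ]
```

View pics/w4z.png

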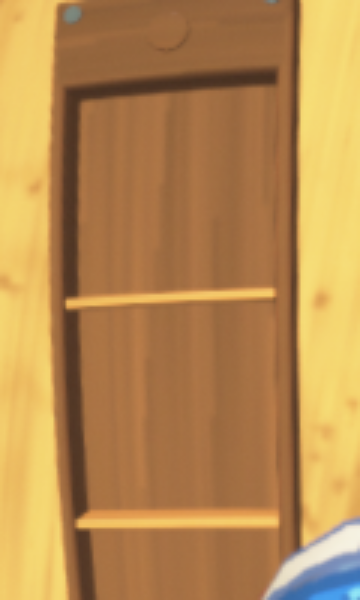

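Run:
```python
from h import *
np.set_printoptions(precision=4,suppress=True)
o=get_obs();p=read_camera("wrist")
z=o["ee_pos"][2]+.0385
# project hypothetical lid circle at offsets along tool x
R=Ro.from_quat(o["eef_rot"]).as_matrix()
a=np.linspace(0,2*np.pi,73)
for dx in (-.004,0,.004):
    q=o["ee_pos"]+[0,0,.0385]+(R@np.array([dx+.03*np.cos(a),.03*np.sin(a),0*a])).T
    uv=proj(p,q,o);print(dx,uv.min(0),uv.max(0))
```

```text
-0.004 [181.7507 224.0633] [323.3757 340.4384]
0 [180.7408 214.1231] [324.3767 334.4975]
0.004 [179.7386 203.9347] [325.3702 328.3249]
```

Emit:
send_rows(
  commands=[
    [[0,0,0],[20.3,-13.1,0],0.8],
    [[0,0,0],[40,-28,0],0.8],
    [[0,0,0],[40,-28,0],0.8],
    [[0,0,0],[21,-14,0],0.8],
    [[0,0,0],[0,0,20],0.8],
    [[0,0,0],[0,0,40],0.8],
    [[0,0,0],[0,0,35],0.8],
    [[0,0,0],[0,0,20],0.8],
    [[0,0,0],[0,0,5],0.8],
    [[0,0,0],[0,0,0],0.8],
  ],
)

```text
t: 8.5
ee_pos: [0.5346, 0.2694, 0.0799]
eef_rot: [0.996, 0.087, 0.0, 0.0]
force: [-0.5, -0.2, 0.3]
opening: 0.696
```

```bash
cat > w.py <<'E'
from h import *
import sys
np.set_printoptions(precision=4,suppress=True)
o=get_obs();print(o["ee_pos"],o["force"],o["opening"],o["eef_rot"]);p=read_camera("wrist");cv2.imwrite(f"pics/{sys.argv[1]}.png",p["img"])
E
python3 w.py w5
```

```text
[0.5346 0.2694 0.0799] [-0.4919 -0.2423  0.2558] 0.6961128159839407 [0.9962 0.0867 0.0001 0.0001]
```

View pics/w5.png

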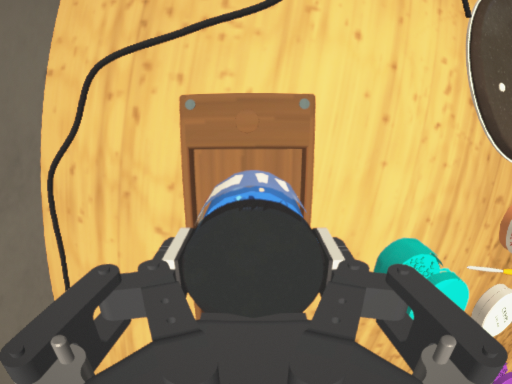

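Emit:
send_rows(
  commands=[
    [[0,0,0],[-0.5,-3,8],0.8],
    [[0,0,0],[0,0,14],0.8],
    [[0,0,0],[0,0,12],0.8],
    [[0,0,0],[0,0,7],0.8],
    [[0,0,0],[0,0,2],0.8],
    [[0,0,0],[0,0,0],0.8],
    [[0,0,0],[0,0,0],0.2],
    [[0,0,0],[0,0,0],0.1],
    [[0,0,0],[0,0,0],0.0],
    [[0,0,0],[0,0,0],0.0],
  ],
)

```text
t: 9.8
ee_pos: [0.5332, 0.2731, 0.0366]
eef_rot: [0.996, 0.087, 0.0, 0.0]
force: [-0.2, -0.4, 0.0]
opening: 0.999
```

```bash
python3 w.py w6
```

```text
[0.5332 0.2731 0.0366] [-0.2265 -0.3562  0.0009] 0.9985443862872747 [0.9962 0.0873 0.0001 0.0001]
```

View pics/w6.png

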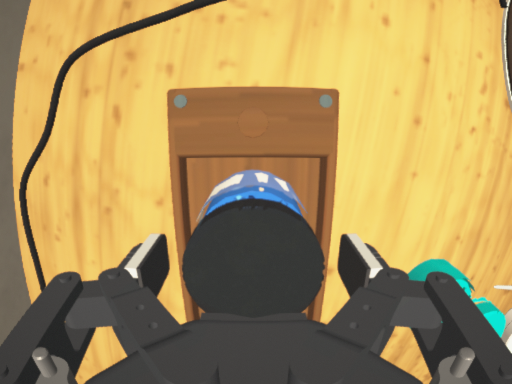

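Emit:
send_rows(
  commands=[
    [[0,0,0],[0,0,-20],0],
    [[0,0,0],[0,0,-40],0],
    [[0,0,0],[0,0,-50],0],
    [[0,0,0],[-10,15,-45],0],
    [[0,0,0],[-22,50,-10],0],
    [[0,0,0],[-22,50,0],0],
    [[0,0,0],[-22,50,0],0],
    [[0,0,0],[-22,50,0],0],
    [[0,0,0],[-12,43,0],0],
    [[0,0,0],[0,0,0],0],
  ],
)

```text
t: 11.1
ee_pos: [0.4694, -0.0025, 0.2018]
eef_rot: [0.996, 0.085, 0.0, 0.0]
force: [-0.4, 0.8, -0.9]
opening: 1.002
```

```bash
python3 w.py w7
```

```text
[ 0.4694 -0.0025  0.2018] [-0.4347  0.8466 -0.9169] 1.0015365559360085 [0.9964 0.0851 0.0002 0.0003]
```

View pics/w7.png

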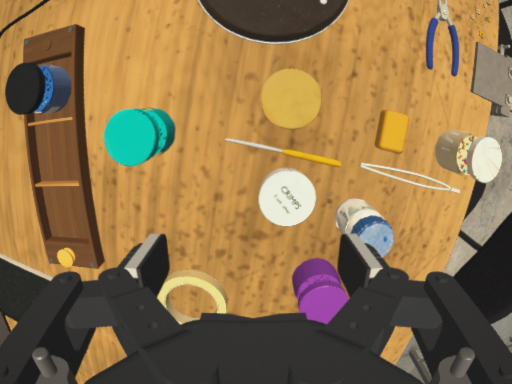

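Run:
```python
from h import *
np.set_printoptions(precision=4,suppress=True)
o=get_obs();p=read_camera("wrist")
R=Ro.from_quat(o["eef_rot"]).as_matrix()
for n,xy,z in [("mid",(291.5,98.5),.076),("short",(26,89),.074),("tall",(486,160),.082),("knobtop",(66,256.5),.038)]:
    X=atz(p,xy,z,o);print(n,X,"tool",R.T@(X-o["ee_pos"])*1000)
```

```text
mid [ 0.5534 -0.0216  0.076 ] tool [ 79.0068  34.5427 125.8147]
short [0.5349 0.2665 0.074 ] tool [ 109.9527 -252.4633  127.8285]
tall [ 0.5452 -0.2552  0.082 ] tool [ 30.9369 263.2945 119.7926]
knobtop [0.3174 0.2309 0.038 ] tool [-110.3841 -254.6134  163.7238]
```

Emit:
send_rows(
  commands=[
    [[0,0,0],[20,8.5,0],0],
    [[0,0,0],[30,13,10],0],
    [[0,0,0],[28,13,20],0],
    [[0,0,0],[0,0,35],0],
    [[0,0,0],[0,0,35],0],
    [[0,0,0],[0,0,30],0],
    [[0,0,0],[0,0,20],0],
    [[0,0,0],[0,0,12],0],
    [[0,0,0],[0,0,4],0],
    [[0,0,0],[0,0,0],0],
  ],
)

```text
t: 12.45
ee_pos: [0.5528, -0.0202, 0.0359]
eef_rot: [0.996, 0.088, 0.0, 0.0]
force: [0.1, 0.1, 0.2]
opening: 0.999
```

```bash
python3 w.py w8
```

```text
[ 0.5528 -0.0202  0.0359] [0.1101 0.0799 0.1785] 0.9989975215780991 [0.9962 0.0876 0.0003 0.0001]
```

View pics/w8.png

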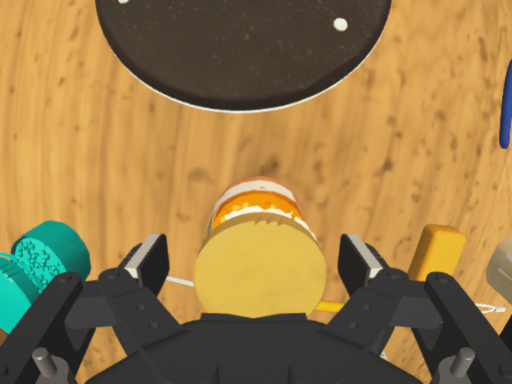

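Amber jar lid centred at (260, 270) between the fingers. Close and lift.

Emit:
send_rows(
  commands=[
    [[0,0,0],[0,1.5,0],0.1],
    [[0,0,0],[0,0,0],0.3],
    [[0,0,0],[0,0,0],0.5],
    [[0,0,0],[0,0,0],0.7],
    [[0,0,0],[0,0,0],0.8],
    [[0,0,0],[0,0,0],0.8],
    [[0,0,0],[0,0,0],0.8],
    [[0,0,0],[0,0,-10],0.8],
    [[0,0,0],[0,0,-20],0.8],
    [[0,0,0],[0,0,-30],0.8],
  ],
)

```text
t: 13.75
ee_pos: [0.5518, -0.0218, 0.0956]
eef_rot: [0.996, 0.087, -0.001, -0.0]
force: [0.3, 0.1, -2.1]
opening: 0.65
```

```bash
python3 w.py w9
```

```text
[ 0.5518 -0.0218  0.0956] [ 0.2724  0.1045 -2.0698] 0.6496859865196751 [ 0.9962  0.0873 -0.0013 -0.0004]
```

View pics/w9.png

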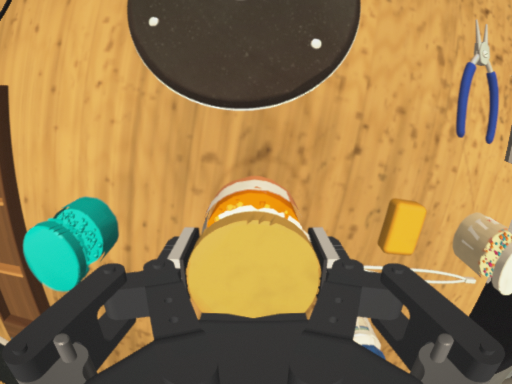

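Emit:
send_rows(
  commands=[
    [[0,0,0],[-20,-3.5,-25],0.8],
    [[0,0,0],[-39,-6.9,-40],0.8],
    [[0,0,0],[-38.3,-6.8,-40],0.8],
    [[0,0,0],[4,-23,0],0.8],
    [[0,0,0],[8.5,-48,0],0.8],
    [[0,0,0],[9.5,-54,0],0.8],
    [[0,0,0],[9.5,-54,0],0.8],
    [[0,0,0],[9.5,-54,0],0.8],
    [[0,0,0],[7.6,-43,0],0.8],
    [[0,0,0],[0,0,0],0.8],
  ],
)

```text
t: 15.05
ee_pos: [0.453, 0.2608, 0.2001]
eef_rot: [0.996, 0.089, -0.0, -0.0]
force: [0.2, -0.8, -1.9]
opening: 0.646
```

```bash
python3 w.py w10
```

```text
[0.453  0.2608 0.2001] [ 0.2215 -0.7583 -1.9242] 0.6463736099709173 [ 0.996   0.0894 -0.0002 -0.0002]
```

View pics/w10.png

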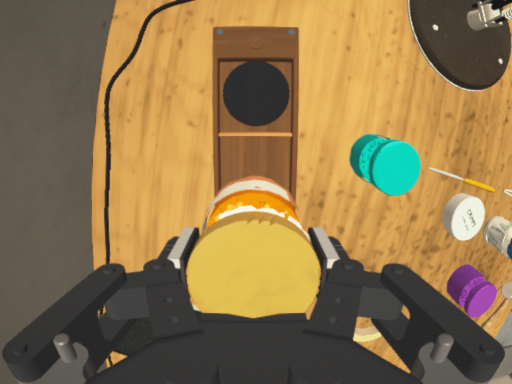

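Emit:
send_rows(
  commands=[
    [[0,0,0],[0,1.5,25],0.8],
    [[0,0,0],[0,0,40],0.8],
    [[0,0,0],[0,0,40],0.8],
    [[0,0,0],[0,0,25],0.8],
    [[0,0,0],[0,0,18],0.8],
    [[0,0,0],[0,0,9],0.8],
    [[0,0,0],[0,0,0],0.8],
    [[0,0,0],[0,0,0],0.2],
    [[0,0,0],[0,0,0],0.1],
    [[0,0,0],[0,0,0],0.0],
  ],
)

```text
t: 16.35
ee_pos: [0.4542, 0.2569, 0.044]
eef_rot: [0.996, 0.087, 0.0, -0.0]
force: [-0.1, -0.9, 0.7]
opening: 1.0
```

```bash
python3 w.py w11
```

```text
[0.4542 0.2569 0.044 ] [-0.064  -0.9093  0.66  ] 0.9999409907374903 [ 0.9962  0.0874  0.0004 -0.0001]
```

View pics/w11.png

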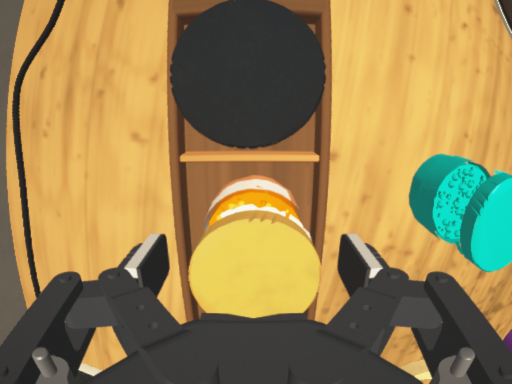

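Emit:
send_rows(
  commands=[
    [[0,0,0],[0,0,-20],0],
    [[0,0,0],[0,0,-50],0],
    [[0,0,0],[0,0,-50],0],
    [[0,0,0],[-4,25,-36],0],
    [[0,0,0],[-9,54,0],0],
    [[0,0,0],[-9,58,0],0],
    [[0,0,0],[-9,58,0],0],
    [[0,0,0],[-9,58,0],0],
    [[0,0,0],[-9,58,0],0],
    [[0,0,0],[-9,58,0],0],
  ],
)

```text
t: 17.65
ee_pos: [0.4609, -0.1185, 0.1999]
eef_rot: [0.996, 0.087, 0.0, 0.0]
force: [0.8, 0.4, 0.3]
opening: 1.001
```

Emit:
send_rows(
  commands=[
    [[0,0,0],[-9,50,0],0],
    [[0,0,0],[-8,45,0],0],
    [[0,0,0],[-4,25,0],0],
    [[0,0,0],[0,10,0],0],
    [[0,0,0],[0,0,0],0],
    [[0,0,0],[0,0,0],0],
    [[0,0,0],[0,0,0],0],
    [[0,0,0],[0,0,0],0],
    [[0,0,0],[0,0,0],0],
    [[0,0,0],[0,0,0],0],
  ],
)

```text
t: 18.9
ee_pos: [0.463, -0.2482, 0.1996]
eef_rot: [0.996, 0.087, 0.0, 0.0]
force: [0.3, 0.2, 0.3]
opening: 0.999
```

```bash
python3 w.py w12
```

```text
[ 0.463  -0.2482  0.1996] [0.3126 0.205  0.2681] 0.999162392165746 [0.9962 0.0874 0.     0.0001]
```

View pics/w12.png

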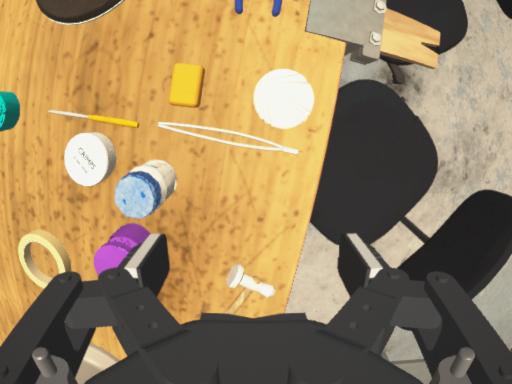

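Run:
```python
from h import *
o=get_obs();p=read_camera("wrist")
R=Ro.from_quat(o["eef_rot"]).as_matrix()
X=atz(p,(284,98.5),.082,o);print(X,R.T@(X-o["ee_pos"])*1000)
```

```text
[ 0.54503276 -0.261168    0.082     ] [ 78.51342965  26.94650084 117.64410513]
```

Emit:
send_rows(
  commands=[
    [[0,0,0],[20,7,0],0],
    [[0,0,0],[30,11,10],0],
    [[0,0,0],[27,9.5,20],0],
    [[0,0,0],[0,0,35],0],
    [[0,0,0],[0,0,35],0],
    [[0,0,0],[0,0,25],0],
    [[0,0,0],[0,0,20],0],
    [[0,0,0],[0,0,11],0],
    [[0,0,0],[0,0,3.5],0],
    [[0,0,0],[0,0,0],0],
  ],
)

```text
t: 20.25
ee_pos: [0.5439, -0.2622, 0.0406]
eef_rot: [0.996, 0.087, 0.0, 0.0]
force: [0.1, -0.4, 1.1]
opening: 1.0
```

```bash
python3 w.py w13
```

```text
[ 0.5439 -0.2622  0.0406] [ 0.0761 -0.4434  1.1264] 0.9997080016198499 [0.9962 0.0873 0.0003 0.0003]
```

View pics/w13.png

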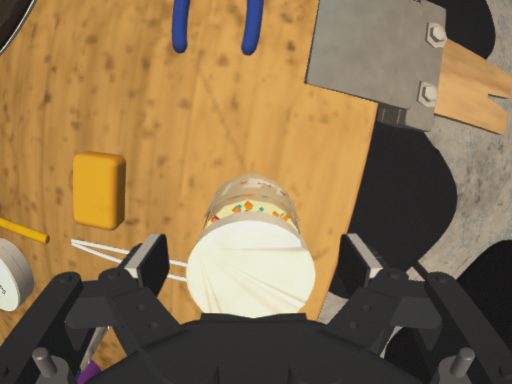

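Pale-lidded jar centred at (251, 270); wax is clear of the fingers. Close and lift.

Emit:
send_rows(
  commands=[
    [[0,0,0],[0,0,0],0.1],
    [[0,0,0],[0,0,0],0.3],
    [[0,0,0],[0,0,0],0.5],
    [[0,0,0],[0,0,0],0.7],
    [[0,0,0],[0,0,0],0.8],
    [[0,0,0],[0,0,0],0.8],
    [[0,0,0],[0,0,0],0.8],
    [[0,0,0],[0,0,-10],0.8],
    [[0,0,0],[0,0,-20],0.8],
    [[0,0,0],[0,0,-30],0.8],
  ],
)

```text
t: 21.55
ee_pos: [0.5429, -0.2616, 0.0999]
eef_rot: [0.996, 0.087, -0.001, -0.001]
force: [0.6, -0.3, -1.0]
opening: 0.612
```

```bash
python3 w.py w14
```

```text
[ 0.5429 -0.2616  0.0999] [ 0.6013 -0.3196 -1.0389] 0.6118767659018396 [ 0.9962  0.0873 -0.0011 -0.0008]
```

View pics/w14.png

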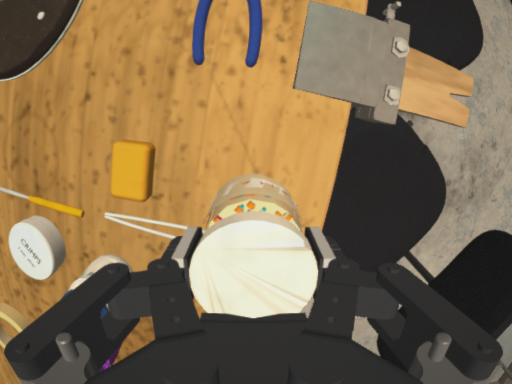

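Emit:
send_rows(
  commands=[
    [[0,0,0],[-25,-4.8,-25],0.8],
    [[0,0,0],[-45,-8,-40],0.8],
    [[0,0,0],[-48.2,-8,-35],0.8],
    [[0,0,0],[5.2,-29.5,0],0.8],
    [[0,0,0],[8.7,-49.2,0],0.8],
    [[0,0,0],[10.4,-59,0],0.8],
    [[0,0,0],[10.4,-59,0],0.8],
    [[0,0,0],[10.4,-59,0],0.8],
    [[0,0,0],[10.4,-59,0],0.8],
    [[0,0,0],[5.4,-29.7,0],0.8],
  ],
)

```text
t: 22.85
ee_pos: [0.423, 0.0902, 0.2001]
eef_rot: [0.996, 0.089, 0.0, -0.0]
force: [0.6, 0.2, -1.1]
opening: 0.61
```

Emit:
send_rows(
  commands=[
    [[0,0,0],[-4.3,-41.7,0],0.8],
    [[0,0,0],[-7,-45,0],0.8],
    [[0,0,0],[-7,-45,0],0.8],
    [[0,0,0],[-6,-30,0],0.8],
    [[0,0,0],[0,0,0],0.8],
    [[0,0,0],[0,0,15],0.8],
    [[0,0,0],[0,0,30],0.8],
    [[0,0,0],[0,0,30],0.8],
    [[0,0,0],[0,0,15],0.8],
    [[0,0,0],[0,0,0],0.8],
  ],
)

```text
t: 24.1
ee_pos: [0.3713, 0.2416, 0.1092]
eef_rot: [0.996, 0.087, -0.001, 0.001]
force: [0.4, -0.4, -1.1]
opening: 0.61
```

```bash
python3 w.py w15
```

```text
[0.3713 0.2416 0.1092] [ 0.4404 -0.4067 -1.1247] 0.6103116988213383 [ 0.9962  0.0868 -0.0012  0.0006]
```

View pics/w15.png

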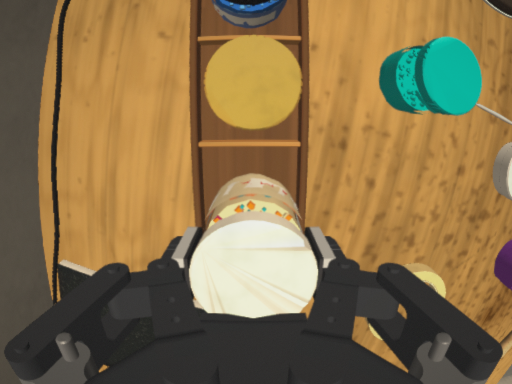

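Emit:
send_rows(
  commands=[
    [[0,0,0],[0,-2,12],0.8],
    [[0,0,0],[0,0,20],0.8],
    [[0,0,0],[0,0,17],0.8],
    [[0,0,0],[0,0,9],0.8],
    [[0,0,0],[0,0,3.5],0.8],
    [[0,0,0],[0,0,0],0.8],
    [[0,0,0],[0,0,0],0.2],
    [[0,0,0],[0,0,0],0.1],
    [[0,0,0],[0,0,0],0.0],
    [[0,0,0],[0,0,0],0.0],
  ],
)

```text
t: 25.4
ee_pos: [0.3714, 0.2447, 0.0487]
eef_rot: [0.996, 0.087, 0.0, -0.0]
force: [-0.7, -0.1, -0.4]
opening: 0.998
```

```bash
python3 w.py w16
```

```text
[0.3714 0.2447 0.0487] [-0.7099 -0.0554 -0.4285] 0.9979461190973002 [ 0.9962  0.0873  0.0001 -0.    ]
```

View pics/w16.png

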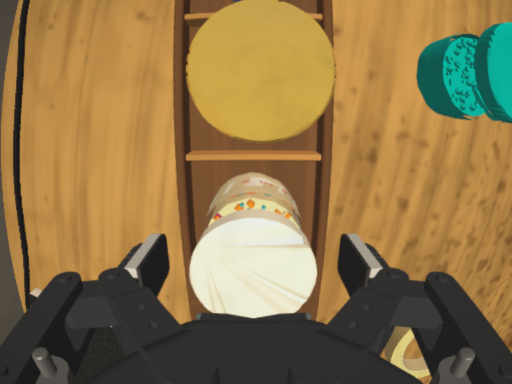

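Released. Raise and move to a viewing spot off the caddy.

Emit:
send_rows(
  commands=[
    [[0,0,0],[0,0,-20],0],
    [[0,0,0],[0,0,-50],0],
    [[0,0,0],[0,0,-50],0],
    [[0,0,0],[0,0,-50],0],
    [[0,0,0],[20,20,-20],0],
    [[0,0,0],[20,50,0],0],
    [[0,0,0],[0,50,0],0],
    [[0,0,0],[0,20,0],0],
    [[0,0,0],[0,0,0],0],
    [[0,0,0],[0,0,0],0],
  ],
)

```text
t: 26.7
ee_pos: [0.4349, 0.1143, 0.2386]
eef_rot: [0.996, 0.087, -0.0, -0.0]
force: [0.4, -0.3, -0.1]
opening: 1.002
```

```bash
python3 w.py w17
python3 - <<'E'
from h import *
np.set_printoptions(precision=4,suppress=True)
a=read_camera("side");b=read_camera("scene")
cv2.imwrite("pics/s17.png",cv2.resize(a["img"][120:290,150:350],None,fx=3.5,fy=3.5))
cv2.imwrite("pics/c17.png",cv2.resize(b["img"][100:320,120:420],None,fx=2.6,fy=2.6))
o=get_obs();p=read_camera("wrist")
for n,h in [("bottle_mid",.042),("tin_mid",.0145),("wax_mid",.011)]:
  for q in (a,p,b):
    print(n,[(atz(q,d["xy"],h,o)[:2],round(d["confidence"],2)) for d in pinpoint(q,n)][:2])
E
```

```text
[0.4349 0.1143 0.2386] [ 0.3723 -0.3358 -0.1142] 1.0023192173792483 [ 0.9962  0.0873 -0.     -0.0001]
bottle_mid [(array([ 0.4326, -0.1468]), 0.88), (array([ 0.5411, -0.1975]), 0.34)]
bottle_mid [(array([ 0.4351, -0.1416]), 0.73)]
bottle_mid [(array([ 0.4382, -0.1468]), 0.55)]
tin_mid [(array([ 0.4347, -0.0594]), 0.49), (array([0.3627, 0.3186]), 0.17)]
tin_mid [(array([ 0.4492, -0.0464]), 0.92)]
tin_mid [(array([ 0.4454, -0.056 ]), 0.72), (array([ 0.5465, -0.1567]), 0.67)]
wax_mid [(array([ 0.5423, -0.1515]), 0.76)]
wax_mid [(array([ 0.5512, -0.164 ]), 0.67)]
wax_mid [(array([ 0.558 , -0.1598]), 0.52)]
```

View pics/w17.png

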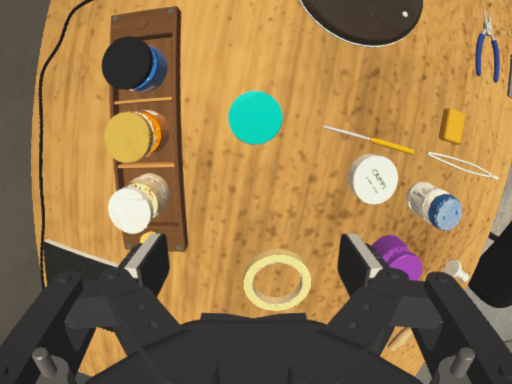

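View pics/s17.png

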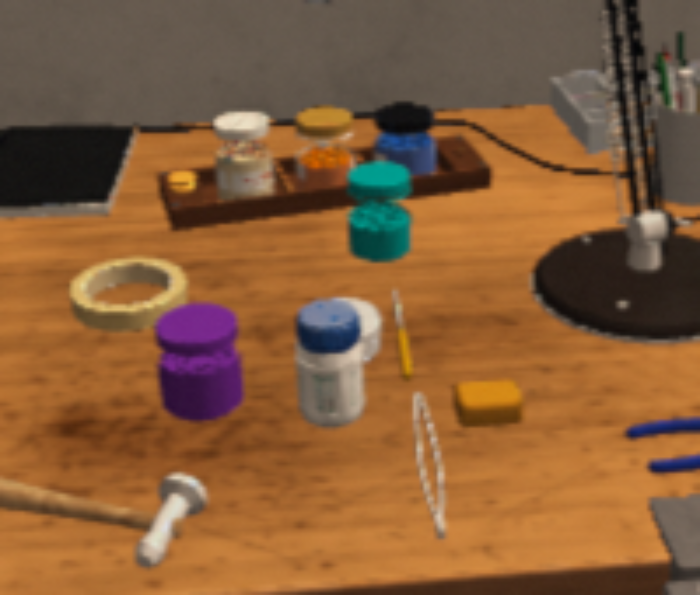

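View pics/c17.png

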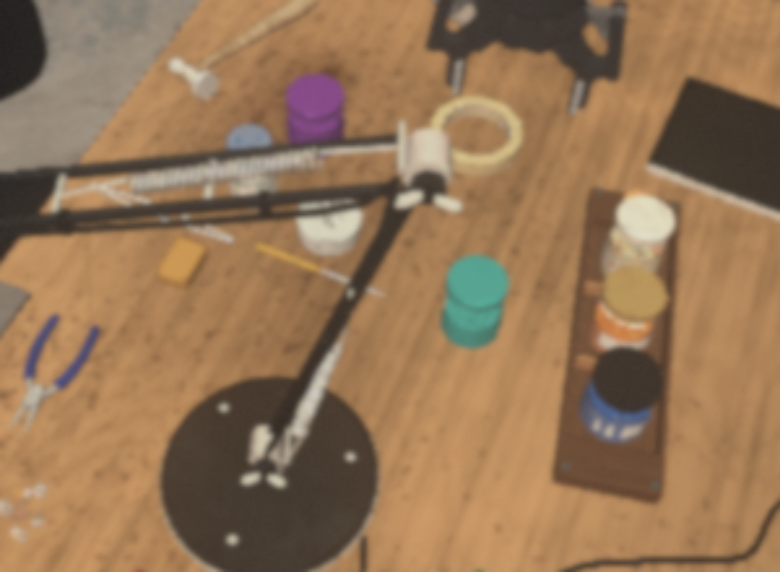

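Run:
```python
from h import *
np.set_printoptions(precision=4,suppress=True)
o=get_obs();p=read_camera("wrist")
C=np.array([.4545,.2585]);u=np.array([.9845,.1754]);v=np.array([-.1754,.9845])
s=read_camera("side");S=lambda x,y:(150+x/3.5-.36,120+y/3.5-.36)
for n,a,b,z in [("tall",(132,210.5),(242,126),.088),("mid",(130,137),(324,120),.082),("short",(128.5,63.5),(404,117),.074)]:
    for X in (atz(p,a,z,o)[:2],atz(s,S(*b),z)[:2]):
        d=X-C; print(n,X,"caddy x,y mm",1000*d@u,1000*d@v,"knob dist",1000*np.hypot(d@u+143,d@v))
```

```text
tall [0.3759 0.2394] caddy x,y mm -80.71316425567582 -5.017271415425124 knob dist 142919.28692381154
tall [0.3727 0.2226] caddy x,y mm -86.80162251009975 -21.008401720988356 knob dist 142913.1999216193
mid [0.4557 0.2504] caddy x,y mm -0.24741639860598313 -8.179494663572696 knob dist 142999.75281753234
mid [0.4519 0.2421] caddy x,y mm -5.414374355514659 -15.696093562521265 knob dist 142994.5864871014
short [0.5345 0.2675] caddy x,y mm 80.35474677417625 -5.162851594255394 knob dist 143080.35483992126
short [0.532  0.2591] caddy x,y mm 76.42326149283778 -13.022619263510324 knob dist 143076.4238541433
```

```bash
python3 -c "
from cell import *
print(sign_off())"
```

```text
the job is handed in; nothing more can be done
None
```

All three bead jars are standing upright in the caddy: the pale-lidded tall jar in the bay by the brass knob, the amber jar in the middle, and the blue, black-lidded short jar at the far end. I handed the job in at about 27 s on the clock; no verdict is reported.

**Last checks:**
- **Jar positions:** the final pictures from all three cameras show each jar in its own bay. The wrist camera puts each one about 4 mm or less from its bay centre along the row. Across the caddy it reads them 5 to 8 mm off the centre line, inside the 18 mm limit.
- **Release:** the gripper was open and clear of everything.
- **Bottle, tin and wax:** these look unmoved. For each, at least one camera agrees with its starting position to within about 6 mm.
- **Look-alikes:** I did not touch the purple or turquoise jars.

**Disagreement:** the side camera put the jars 13 to 21 mm off the centre line, and the tall jar's 21 mm would be over the limit. I discounted it because it also placed the caddy itself about 25 mm too near when I measured it at the start. A jar standing on its bay floor also cannot be more than about 14 mm off the centre line.

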